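# Set the eccentric at its high spot on the bench centres

### The arm

A 6-joint arm with a two-finger parallel gripper is mounted at the origin on the work surface. World frame = base frame: x ahead of the robot, y to its left, z up, the work surface at z = 0. Lengths are in mm, angles in rad, forces in N, time in s.
With the tool pointing down it reaches from about 350 to 925 mm from the base axis. Payload 6.4 kg.
Tool frame: the origin (TCP) lies at the very end of the fingers, on their centre line; the grasp point (between the pads) lies 19 mm behind it; z points along the fingers, y is the line along which they close (so a half turn about z gives the same grasp; the last joint's range is limited). The gripper opens to 85 mm and grips with 20 to 120 N. Pads are 22 mm wide; open, the fingers measure 114 mm over their backs; the gripper's body (76 mm by 85 mm) begins 54 mm behind the grasp point. The pads swing forward as they close: fully open they stand 13 mm farther back than shut.
Start: joints at [-1.327, 0.245, 1.558, -0, 1.339, -0.174], TCP at [263.744, -594.099, 231.29] pointing down, gripper open.
Joint ranges: [-3.13, 3.13], [-1.02, 2.26], [0.13, 2.54], [-0.95, 4.09], [0.21, 2.88], [-2.74, 2.74]. Speed limits (rad/s): [2.57, 2.57, 3.14, 3.14, 3.14, 3.14].

### API

Orientations are given as a unit quaternion [x, y, z, w].
In Python, from station import ctrl gives the robot as it stands.
- The arm moves only by the tool jog_arm, never from a script. Its argument "commands" is one flat list of numbers, 6 for each row, row after row: the shift along the tool's x, y, z each as a share of 75 cm, from -1 to 1, then the turn, a rotation vector about the tool's x, y, z each as a share of pi rad, from -1 to 1. In form: [dx, dy, dz, wx, wy, wz, dx, dy, dz, wx, wy, wz, ...]. A call has exactly 8 rows; each row is the pose to reach, as a shift and turn from the pose commanded when the call began, along the tool's axes at that moment, turning the shorter way round; what a row does not reach only later rows make up. A row lasts 1/8 s, in which the tool goes at most 62.5 mm and 10.7 degrees, less where a joint would pass 70% of its speed; a pose out of reach is approached as far as the arm can. A call with a number of a shift or a turn outside -1 to 1 is refused whole. A call with a gripper value outside its range is refused whole. "fingers" is the closure, from -1 (fully open) to 1 (shut), set as the call begins (left out, the last holds). The fingers move at their own pace and stop on an object; "squeeze" is the grip in N (left out, the last holds). Time passes only in rows, so rows that repeat a pose let the fingers close, or fill a call up. It gives the time, the measured TCP pose, the force, the opening and the grip force at its end, in the units of the state.
- ctrl.get_state(): the state, without advancing time (a new reading comes with each control period).
- ctrl.snapshot(name): name is "scene" or "top"; returns the picture (400x640x3 uint8, red, green, blue); there is no depth.
- ctrl.camera_model(name): a dict with "intrinsics" (3x3 intrinsics, pixels), "world_to_cam" (4x4, takes a point from world to camera coordinates). Camera axes: x right, y up, looking along -z (the intrinsics and any distortion apply to the point x, -y, -z); pixel columns grow to the right and rows downward; lengths in mm; the calibration is good to about 2 mm. A picture is of the moment at which its call begins. camera_model takes no time and is no camera call.
- ctrl.sign_off(): hands the job in; it is judged then, once.
The state is a dict: "t": time; "qpos": joint angles; "dq": joint speeds; "effort": joint torques, N m; "tool_pos": TCP position; "orientation": TCP orientation; "force": force on the tool from outside, world axes, zero at the start; "wrist_torque": the same for the moment, N m; "finger_gap": finger opening in mm; "finger_force": force on a finger pad.
Only numpy, scipy, OpenCV 4.12 (cv2) and the standard library are available. Lean on these libraries where they do the work, as an engineer would, in place of code of your own. Each camera call takes 0.05 s, during which the arm holds its last target. There are 200 camera calls.

### The job

The eccentric of the plate-printing machine is mounted between centres. Slide the gauge up by its black-topped post until the plunger bears on the brass eccentric and the needle stands in the green, then turn the red crank knob gently through at least one full turn, watching the needle swing, and leave the eccentric with its highest spot under the plunger (needle at the top of its swing). Never drive the plunger into its end stop (red mark), do not force the crank, leave the jar, saucer and bowl where they are, and let go of everything at the end.

Things in the scene. Friction and masses are not known exactly. Their poses are not given: they have to be found in the camera images.
- stand: green bench centres, fixed; base plate 240 x 240 x 16 mm. Origin on the table below the middle of the line of centres, which runs along its y, 110 mm up; the plate spans x -180 to +60 mm. Two heads 36 mm (x) by 25 mm (y), 125 mm tall, at y = -85 and +85 mm. Gauge on the -x side (towards the robot), crank at the -y end. z is up.
- cam_axis (a point): point on the line of centres amid the brass eccentric, 110 mm above the stand's origin; axes as the stand's. The eccentric: disc of 25 mm radius centred 5 mm off the line, so its face is 20 to 30 mm from the line as it turns. Which crank angle brings its high spot to the plunger is unknown, new each time; at the start the spot is over 45 degrees away from the plunger.
- gauge_post (a point): post on the gauge slide, to move it by: black sleeve 16 mm diameter, 30 mm long, 140 to 170 mm above the table, on a 13 mm rod. Point on its axis, 155 mm above the table. It is 75 mm to +y of the plunger line and 61 mm behind (-x of) the tip of the extended plunger. The gauge's dial (82 mm diameter, face up, top 122 mm above the table) is on the plunger line.
- gauge_tip (a point): rounded brass tip of the plunger, 8 mm diameter, pointing to the stand's +x, at the height of the line of centres; the point is the foremost point of the tip. It touches the eccentric on its -x side and beds in about 0.5 mm, so it rides 19.5 to 29.5 mm from the line of centres.
- crank_knob (a point): red crank knob, a cylinder 18 mm in diameter and 44 mm long lying along the stand's y, free to spin on its pin. Point at its middle: 130 mm to -y of the stand's origin, 35 mm from the line of centres. The crank arm is at the knob's inner (+y) end; outside is free.
- gauge (a joint): travel of the gauge slide along the stand's +x, m: 0 backed off, 0.06 fully forward; stays where it is left, about 9 N to move. The tip of the extended plunger is 58 mm from the line of centres at 0, nearer by the travel.
- plunger (a joint): how far the plunger is pressed in, m: 0 fully out, 0.024 at the end stop; spring 1.5 N at 0 rising to 4.2 N. The needle on the dial turns clockwise (seen from above) 0.2 rad per mm from the black mark, which is on the robot's (-x) side; green is 7 to 12 mm, red begins at 22.5 mm.
- shaft (a joint): crank angle, rad, counted over several turns: 0 with the knob straight above the line of centres, growing as the knob goes from the top towards the stand's +x; starts within 0.6 of 0. Turns the eccentric with it, against friction of about 0.09 N m (3 N at the knob), and stays where it is left.
- crank_give (a joint): how far the knob is pulled out from (+) or pushed in towards (-) the line of centres along the crank arm, m: 0 at rest, 35 mm from the line. The knob's pin is on a sprung slide in the arm, 1 mm per 6 N, and springs back; beyond 3 mm (18 N) either way is forcing the crank.
- brush_jar: glass jar with paint brushes, 76 mm diameter, 175 mm tall with brushes; bystander. Origin at the centre of its underside.
- saucer: white saucer, 120 mm diameter, 18 mm high; bystander. Origin at the centre of its underside.
- rice_bowl: blue bowl, 100 mm diameter, 50 mm high; bystander. Origin at the centre of its underside.

How it is judged:
By the outcome, as a careful person would: the job done as asked, in the order asked, and still so for the second after the job is handed in, with the robot touching nothing.
It also fails if it takes over 64 s, if anything falls off the work surface, if the arm or the gripper's body presses on something with over 40 N, if the wrist force passes 120 N, or if a joint passes its speed limit or range.

## Working session

There is one attempt and no reset: what is moved stays moved. The work goes in short steps, Python scripts to look and compute and a tool call to move; the robot and the scene stay as the last step left them, time stands still between calls to the robot, and variables do not carry over. Pictures are saved under pics/ and viewed, at most 10 in all, crops included, and the job is handed in when it is done.

Besides the shell and the picture viewer there is one more tool, called after "Request:" by a JSON object that holds its "method" and its "body", one argument or row to a line. jog_arm: Moves the arm, as the interface text tells. Its arguments: {"type":"object","properties":{"commands":{"type":"array"},"fingers":{"type":"number"},"squeeze":{"type":"number"}},"required":["commands"]}

```bash
mkdir -p pics
python3 - <<'E'
from station import ctrl
import cv2,numpy as np
for n in("scene","top"):
    cv2.imwrite(f"pics/{n}0.png",ctrl.snapshot(n)[:,:,::-1])
    m=ctrl.camera_model(n);print(n,np.round(m["intrinsics"],1).tolist(),np.round(m["world_to_cam"],3).tolist(),[k for k in m])
s=ctrl.get_state();print(s)
E
```

```text
scene [[414.6, 0.0, 309.8], [0.0, 414.6, 209.2], [0.0, 0.0, 1.0]] [[0.602, 0.799, 0.016, -316.881], [-0.616, 0.452, 0.645, 245.345], [0.508, -0.398, 0.764, -1434.306], [0.0, 0.0, 0.0, 1.0]] ['intrinsics', 'world_to_cam']
top [[390.6, 0.0, 324.9], [0.0, 390.6, 203.9], [0.0, 0.0, 1.0]] [[-0.016, -1.0, -0.018, 29.132], [0.989, -0.019, 0.147, -553.525], [-0.147, -0.016, 0.989, -1049.9], [0.0, 0.0, 0.0, 1.0]] ['intrinsics', 'world_to_cam']
{'t': 0.1, 'qpos': array([-1.32709678e+00,  2.45772873e-01,  1.55890086e+00, -5.36336891e-06,
        1.33873134e+00, -1.74074645e-01]), 'dq': array([ 8.60529948e-05, -1.50299430e-03, -2.52977029e-03, -5.83299842e-05,
       -5.46094466e-04,  7.28987834e-04]), 'effort': array([-7.03429887e-04, -4.30673182e+01, -3.27128720e+01, -1.82768395e-04,
        2.80278226e-03,  2.71226429e-05]), 'tool_pos': array([ 263.61604194, -593.58181639,  230.26750758]), 'orientation': array([ 9.78261775e-01,  2.07371835e-01, -3.41486085e-05, -9.05568236e-04]), 'force': array([ 0.263147  , -0.51342462, -0.72508545]), 'wrist_torque': array([ 0.02712165,  0.00067297, -0.03551177]), 'finger_force': 0.0, 'finger_gap': 85.68838652079047}
```

View pics/scene0.png

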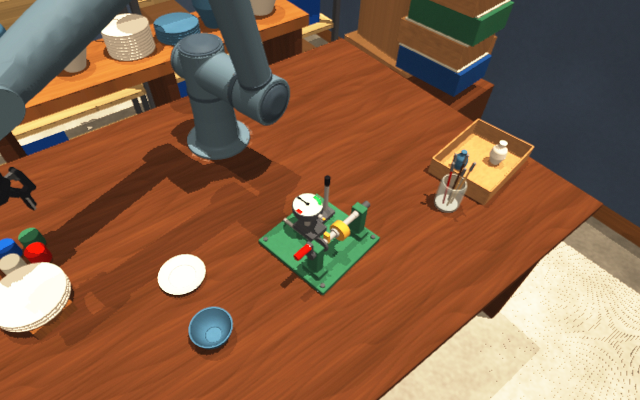

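View pics/top0.png

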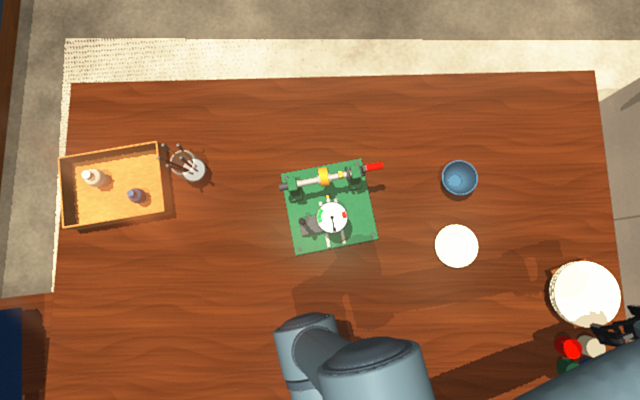

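The scene view shows the stand at about (320,240), the red knob at (304,251) and the post sleeve at (327,182). In the top view the plate is at about (330,207), the knob at (373,167) and the dial at (332,217). Next I'll measure the poses.

```bash
cat > h.py <<'E'
import numpy as np,cv2
from station import ctrl
C={n:ctrl.camera_model(n) for n in("scene","top")}
def ray(n,px):
    K=np.array(C[n]["intrinsics"]);T=np.array(C[n]["world_to_cam"]);R=T[:3,:3]
    d=np.linalg.solve(K,[px[0],px[1],1]);d=R.T@(d*[1,-1,-1]);return -R.T@T[:3,3],d/np.linalg.norm(d)
def onz(n,px,z):
    o,d=ray(n,px);return o+d*(z-o[2])/d[2]
def tri(p1,p2):
    A=np.zeros((3,3));b=np.zeros(3);rs=[ray("scene",p1),ray("top",p2)]
    for o,d in rs:
        P=np.eye(3)-np.outer(d,d);A+=P;b+=P@o
    x=np.linalg.solve(A,b);return x,[float(np.linalg.norm(np.cross(x-o,d))) for o,d in rs]
def proj(n,p):
    K=np.array(C[n]["intrinsics"]);T=np.array(C[n]["world_to_cam"]);q=T[:3,:3]@p+T[:3,3];q=K@(q*[1,-1,-1]);return q[:2]/q[2]
def mask(im,lo,hi):
    return cv2.inRange(cv2.cvtColor(im,cv2.COLOR_RGB2HSV),np.array(lo),np.array(hi))
E
python3 - <<'E'
from h import *
I={n:cv2.imread(f"pics/{n}0.png")[:,:,::-1].copy() for n in C}
roi={"scene":(240,150,400,310),"top":(270,140,400,270)}
for n in C:
    x0,y0,x1,y1=roi[n];im=I[n][y0:y1,x0:x1]
    g=mask(im,(60,100,30),(85,255,255))
    g=cv2.morphologyEx(g,cv2.MORPH_CLOSE,np.ones((9,9)))
    c=max(cv2.findContours(g,0,2)[0],key=cv2.contourArea)
    h=cv2.convexHull(c);ap=cv2.approxPolyDP(h,5,True)[:,0]+[x0,y0]
    print(n,"plate",ap.tolist(),[np.round(onz(n,p,16)[:2]).tolist() for p in ap])
    for nm,m in(("red",mask(im,(0,200,110),(4,255,255))|mask(im,(176,200,110),(180,255,255))),("brass",mask(im,(18,150,120),(32,255,255))),("white",mask(im,(0,0,190),(180,40,255)))):
        for c in cv2.findContours(m,0,2)[0]:
            if cv2.contourArea(c)>15:
                r=cv2.minAreaRect(c);print(n,nm,np.round(np.add(r[0],[x0,y0]),1),np.round(r[1],1),round(r[2]),cv2.contourArea(c))
    cv2.imwrite(f"pics/{n}c.png",cv2.resize(im[:,:,::-1],None,fx=4.5,fy=4.5,interpolation=cv2.INTER_CUBIC)[:,:800][:600])
a=cv2.imread("pics/scenec.png");b=cv2.imread("pics/topc.png")
E
```

```text
scene plate [[314, 196], [362, 205], [378, 237], [323, 293], [259, 241]] [[420.0, 96.0], [533.0, 189.0], [647.0, 146.0], [693.0, -84.0], [463.0, -127.0]]
scene red [302. 252.] [ 7.1 18.4] 45 107.5
scene brass [340.9 227.2] [20.6 11.2] 27 116.5
scene white [350.5 217. ] [ 3.5 14.8] 45 40.5
scene white [306.4 205.1] [25.4 23.1] 51 359.0
top plate [[360, 159], [377, 238], [359, 241], [290, 220], [282, 174]] [[688.0, -84.0], [458.0, -125.0], [450.0, -74.0], [513.0, 120.0], [648.0, 143.0]]
top red [374.3 166. ] [ 6.5 15.9] 79 83.5
top brass [323.6 176.5] [18.7  8.7] 76 114.5
top white [332.3 215.2] [27.9 33.9] 3 578.5
top white [307.9 180.1] [ 5.3 22.4] 81 52.0
top white [332.9 175.6] [4.2 8.5] 82 19.5
```

View pics/topc.png

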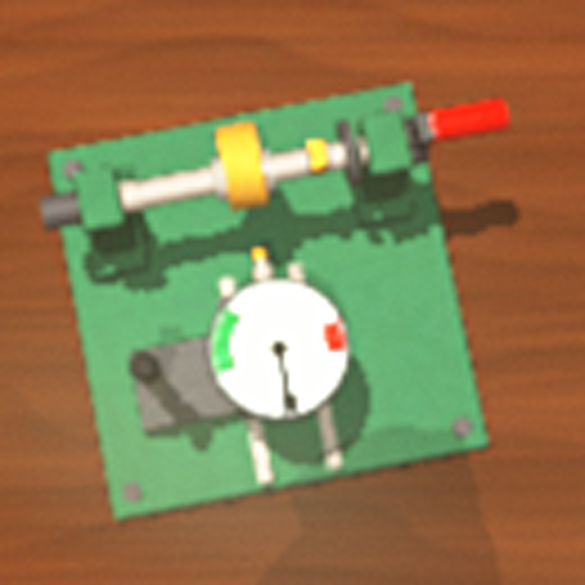

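View pics/scenec.png

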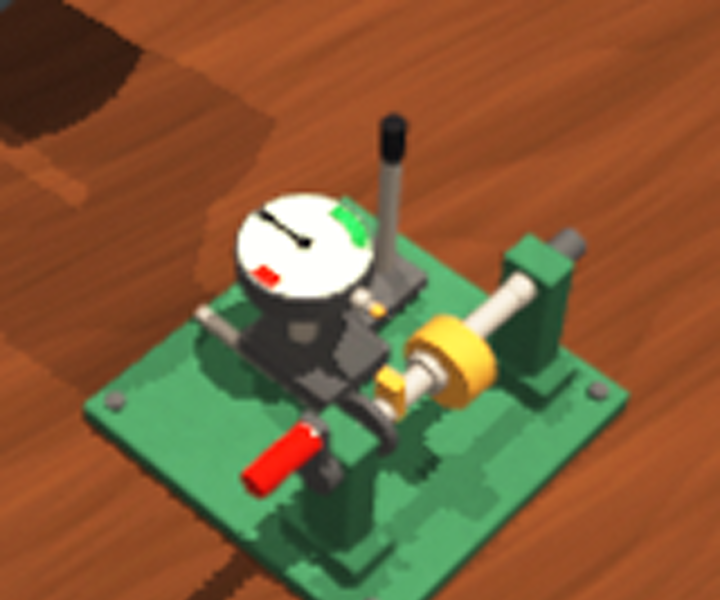

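The plate corners are clear and the needle sits at the black mark. The sleeve is at scene pixel (327,180) and the knob end is at top pixel (374,166). I'll refine the stand pose and compute the first move.

```bash
cat >> h.py <<'E'
import json,os
if os.path.exists("pose.json"):
    P=json.load(open("pose.json"));O=np.array(P["o"]);yaw=P["yaw"]
    RS=np.array([[np.cos(yaw),-np.sin(yaw),0],[np.sin(yaw),np.cos(yaw),0],[0,0,1]])
    def W(p): return O+RS@np.array(p,float)
    def S(w): return RS.T@(np.array(w)-O)
E
python3 - <<'E'
from h import *
# plate corners from both views (x,y at z=16), order (+,-),(-,-),(+,+),(-,+)
top4=[onz("top",p,16)[:2] for p in [(360.5,159),(377.5,238),(281.3,174.3),(296,255.3)]]
sc3=[onz("scene",p,16)[:2] for p in [(323,293.5),(259,241),(378.5,237)]]
w=np.array(top4+sc3);s=np.array([[60,-120],[-180,-120],[60,120],[-180,120],[60,-120],[-180,-120],[60,120]],float)
a=s-s.mean(0);b=w-w.mean(0);yaw=np.arctan2((a[:,0]*b[:,1]-a[:,1]*b[:,0]).sum(),(a*b).sum())
c,sn=np.cos(yaw),np.sin(yaw);R=np.array([[c,-sn],[sn,c]]);o=w.mean(0)-R@s.mean(0)
print("yaw",yaw,"o",o);print("resid",np.round(w-(s@R.T+o),1).tolist())
json.dump({"o":[*map(float,o),0.],"yaw":float(yaw)},open("pose.json","w"))
E
python3 - <<'E'
from h import *
I={n:cv2.imread(f"pics/{n}0.png")[:,:,::-1].copy() for n in C}
k=tri((302,252),(374.3,166));print("knob stand",S(k[0]),k[1])
print("eccentric",S(tri((340.9,227.2),(323.6,176.5))[0]))
p=tri((240+393/4.5,150+137/4.5),(270+147/4.5,140+362/4.5));print("post",S(p[0]),p[1])
print("post on z=170 top",S(onz("top",(270+145/4.5,140+364/4.5),168)), "expected",W([-119,75,155]))
print("post z155 scene",S(onz("scene",(240+393/4.5,150+137/4.5),155)))
print("dial c top",S(onz("top",(332.3,215.2),122)),S(onz("scene",(240+305/4.5,150+241/4.5),122)))
print("plate base",[ (n,np.round(proj(n,W([60,-120,16])))) for n in C])
E
```

```text
yaw 0.18534307584382323 o [611.89208534  20.70097769]
resid [[-5.4, 0.8], [0.9, 4.0], [-1.9, -4.8], [0.6, -2.0], [0.9, 1.0], [5.9, 3.5], [-1.0, -2.4]]
knob stand [  -2.0079429  -130.86815317  148.34421045] [1.357546573146292, 1.3575465731463134]
eccentric [  4.79254868   1.65761266 122.13507432]
post [-102.95079331   74.24758286  159.40797765] [1.5775705979739998, 1.5775705979740045]
post on z=170 top [-105.95069176   73.95089447  168.        ] expected [481.10890738  72.4866935  155.        ]
post z155 scene [-104.60303516   78.89039363  155.        ]
dial c top [-101.75344155   -2.21375717  122.        ] [-106.65991522    5.2777691   122.        ]
plate base [('scene', array([322., 293.])), ('top', array([361., 157.]))]
```

```bash
cat >> h.py <<'E'
from scipy.spatial.transform import Rotation as Ro
def tool(tau=0.):   # tool y = stand x, leaning to stand -y by tau
    y,x,z=RS[:,1],RS[:,0],np.array([0,0,1.]);c,s=np.cos(tau),np.sin(tau)
    return np.c_[c*y+s*z,x,-c*z+s*y]
def rows(c0,R0,targets):  # targets: (world pos, R)
    out=[]
    for p,R in targets:
        r=np.r_[R0.T@(np.array(p)-c0)/750,Ro.from_matrix(R0.T@R).as_rotvec()/np.pi]
        out.append([float(v) for v in np.round(r,4)])
    return out
def show(rs): print(",".join(f"{v:g}" for r in rs for v in r))
def apply(c0,R0,row): return c0+R0@np.array(row[:3])*750, R0@Ro.from_rotvec(np.array(row[3:])*np.pi).as_matrix()
E
python3 - <<'E'
from h import *
print("tip",S(onz("top",(270+258/4.5,140+251/4.5),112)))
s=ctrl.get_state();c0=np.array([263.744,-594.099,231.29]);R0=Ro.from_quat(s["orientation"]).as_matrix()
p=W([-105,74,225]);print(p);show(rows(c0,R0,[(p,tool())]))
E
```

```text
tip [-4.78570057e+01 -1.04513823e-01  1.12000000e+02]
[495.05341432  74.08379284 225.        ]
0.6434,-0.6891,0.0098,-0.0004,-0.0005,-0.426
```

Request:
{"method": "jog_arm", "body": {
  "commands": [0.6434,-0.6891,0.0098,0,0,-0.426,0.6434,-0.6891,0.0098,0,0,-0.426,0.6434,-0.6891,0.0098,0,0,-0.426,0.6434,-0.6891,0.0098,0,0,-0.426,0.6434,-0.6891,0.0098,0,0,-0.426,0.6434,-0.6891,0.0098,0,0,-0.426,0.6434,-0.6891,0.0098,0,0,-0.426,0.6434,-0.6891,0.0098,0,0,-0.426],
  "fingers": -1,
  "squeeze": 25
}}

```text
t: 1.1
tool_pos: [427.4, -119.6, 225.9]
orientation: [0.638, 0.77, 0.0, 0.0]
force: [0.9, -0.3, -0.5]
finger_gap: 85.6
finger_force: 0.0
```

Request:
{"method": "jog_arm", "body": {
  "commands": [0.24,0.137,0,0,0,0,0.24,0.137,0,0,0,0,0.24,0.137,0,0,0,0,0.24,0.137,0.0,0,0,0,0.24,0.137,0.04,0,0,0,0.24,0.137,0.08,0,0,0,0.24,0.137,0.12,0,0,0,0.24,0.137,0.12,0,0,0]
}}

```text
t: 2.1
tool_pos: [492.9, 74.4, 133.4]
orientation: [0.639, 0.77, -0.002, -0.003]
force: [0.8, 0.0, 0.4]
finger_gap: 85.2
finger_force: 0.0
```

Run:
```python
from h import *
cv2.imwrite("pics/s1.png",ctrl.snapshot("scene")[:,:,::-1][140:300,230:420].repeat(4,0).repeat(4,1)[:600,:800])
s=ctrl.get_state();print(S(s["tool_pos"]),s["force"],s["qpos"])
```

```text
[-105.64834745   74.2939693   135.36550403] [ 0.58799883 -0.6092261  -0.17935319] [-7.80972029e-02  5.34393096e-03  2.00866342e+00 -1.75045013e-05
  1.13007964e+00 -2.63397964e-01]
```

View pics/s1.png

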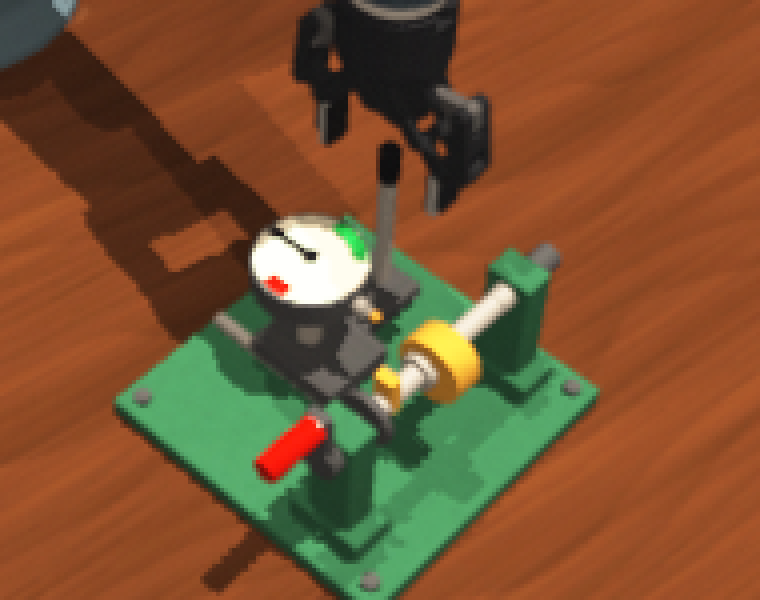

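The fingers straddle the sleeve: tips are at crop (327,140) and (437,212), with the sleeve between them at (390,163). Closing on it.

Request:
{"method": "jog_arm", "body": {
  "commands": [0,0,0,0,0,0,0,0,0,0,0,0,0,0,0,0,0,0,0,0,0,0,0,0,0,0,0,0,0,0,0,0,0,0,0,0,0,0,0,0,0,0,0,0,0,0,0,0],
  "fingers": 1,
  "squeeze": 30
}}

```text
t: 3.15
tool_pos: [495.1, 74.1, 136.6]
orientation: [0.639, 0.77, -0.0, -0.0]
force: [-3.0, -1.0, 5.1]
finger_gap: 15.2
finger_force: 29.7
```

```bash
cat >> h.py <<'E'
def needle(im,n="scene",save=None,slide=0.):
    # rectify the dial: stand frame plane z=122, 4 px/mm, up = stand +x, left = stand +y ; centre found from white disc
    g=np.array([[60,60],[60,-60],[-60,-60],[-60,60]],float)
    src=np.array([proj(n,W([-104+slide+a,b,122])) for a,b in g],np.float32)
    dst=np.array([[240-4*b,240-4*a] for a,b in g],np.float32)
    r=cv2.warpPerspective(im,cv2.getPerspectiveTransform(src,dst),(480,480),flags=cv2.INTER_CUBIC)
    hsv=cv2.cvtColor(r,cv2.COLOR_RGB2HSV)
    w=((hsv[...,1]<60)&(hsv[...,2]>150)).astype(np.uint8)
    w=cv2.morphologyEx(w,cv2.MORPH_OPEN,np.ones((5,5)))
    c=max(cv2.findContours(w,0,2)[0],key=cv2.contourArea);h=cv2.convexHull(c)
    (cx,cy),rad=cv2.minEnclosingCircle(h)
    m=np.zeros_like(w);cv2.drawContours(m,[h],-1,1,-1);m=cv2.erode(m,np.ones((13,13)))
    d=((hsv[...,2]<110)&(m>0)).astype(np.uint8)
    ys,xs=np.nonzero(d);
    if save: cv2.imwrite(save,r[:,:,::-1])
    vx,vy=xs-cx,ys-cy;k=np.hypot(vx,vy)>25
    if k.sum()<10: return None
    v=np.array([vx[k].mean(),vy[k].mean()])
    ang=np.arctan2(-v[0],v[1])%(2*np.pi)   # clockwise from bottom (-x)
    return ang/0.2,(cx,cy,rad),int(k.sum())
E
python3 - <<'E'
from h import *
im=ctrl.snapshot("scene");print(needle(im,save="pics/d1.png"))
s=ctrl.get_state();print(S(s["tool_pos"]),s["force"],s["finger_gap"])
E
```

```text
(np.float64(0.5356738974083308), (230.9226531982422, 243.730224609375, 158.9544219970703), 989)
[-104.91018      74.03789017  136.63207954] [-3.86129676 -1.6525383   5.4477088 ] 14.969686226656396
```

View pics/d1.png

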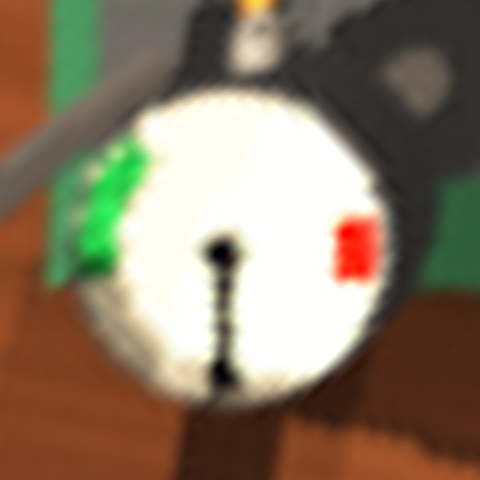

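The needle sits at the black mark (hub at (222,252), pointing straight down), so the plunger is fully out. I'll slide forward in two steps.

Request:
{"method": "jog_arm", "body": {
  "commands": [0,0.004,0,0,0,0,0,0.008,0,0,0,0,0,0.013,0,0,0,0,0,0.018,0,0,0,0,0,0.022,0,0,0,0,0,0.026,0,0,0,0,0,0.026,0,0,0,0,0,0.026,0,0,0,0]
}}

```text
t: 4.2
tool_pos: [513.6, 77.4, 136.6]
orientation: [0.638, 0.77, -0.001, -0.001]
force: [-6.8, -2.5, 8.0]
finger_gap: 14.8
finger_force: 30.0
```

```bash
python3 - <<'E'
s=open("h.py").read()
s=s.replace("    vx,vy=xs-cx,ys-cy;k=np.hypot(vx,vy)>25\n","    n0=np.hypot(xs-cx,ys-cy)<35\n    if n0.sum(): cx,cy=xs[n0].mean(),ys[n0].mean()\n    vx,vy=xs-cx,ys-cy;k=np.hypot(vx,vy)>55\n")
open("h.py","w").write(s)
E
python3 - <<'E'
from h import *
s=ctrl.get_state();p=S(s["tool_pos"]);print(p,s["force"],s["finger_gap"])
print(needle(ctrl.snapshot("scene"),save="pics/d2.png",slide=p[0]+105))
E
```

```text
[-86.16733022  73.89031317 136.60066321] [-6.79801934 -2.52061137  7.9957169 ] 14.830844981976218
(np.float64(31.368785539918566), (np.float64(223.358310626703), np.float64(253.83378746594005), 159.12881469726562), 422)
```

Request:
{"method": "jog_arm", "body": {
  "commands": [0,0.002,0,0,0,0,0,0.004,0,0,0,0,0,0.006,0,0,0,0,0,0.008,0,0,0,0,0,0.009,0,0,0,0,0,0.01,0,0,0,0,0,0.01,0,0,0,0,0,0.01,0,0,0,0]
}}

```text
t: 5.25
tool_pos: [520.4, 78.7, 136.6]
orientation: [0.638, 0.77, -0.002, -0.001]
force: [-9.3, -2.8, 10.2]
finger_gap: 15.1
finger_force: 30.3
```

Run:
```python
from h import *
s=ctrl.get_state();p=S(s["tool_pos"]);print(p,s["force"],s["finger_gap"])
print(needle(ctrl.snapshot("scene"),save="pics/d2.png",slide=p[0]+105))
```

```text
[-79.20767299  73.81000709 136.62432936] [-9.30313431 -2.77917656 10.18713138] 15.087932416636896
(np.float64(0.5782628200157869), (np.float64(221.51184210526316), np.float64(253.98684210526315), 158.5284881591797), 569)
```

Request:
{"method": "jog_arm", "body": {
  "commands": [0,0.002,0,0,0,0,0,0.004,0,0,0,0,0,0.006,0,0,0,0,0,0.008,0,0,0,0,0,0.01,0,0,0,0,0,0.012,0,0,0,0,0,0.012,0,0,0,0,0,0.012,0,0,0,0]
}}

```text
t: 6.3
tool_pos: [529.2, 80.2, 136.6]
orientation: [0.638, 0.77, -0.002, -0.001]
force: [-10.4, -3.1, 10.4]
finger_gap: 14.7
finger_force: 30.3
```

Run:
```python
from h import *
s=ctrl.get_state();p=S(s["tool_pos"]);print(p,s["force"],s["finger_gap"])
print(needle(ctrl.snapshot("scene"),save="pics/d2.png",slide=p[0]+105))
```

```text
[-70.34545503  73.75155626 136.60668922] [-10.35976627  -3.0927427   10.39056592] 14.719985693529726
(np.float64(9.669368033685164), (np.float64(222.4931506849315), np.float64(252.82039573820396), 158.3126983642578), 249)
```

View pics/d2.png

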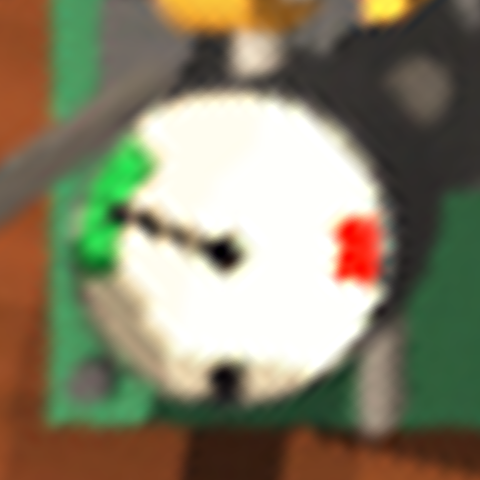

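Needle in the green at about 9.5 mm, tip at (118,213). Near the low spot by the geometry, so there's headroom. Releasing and rising.

Request:
{"method": "jog_arm", "body": {
  "commands": [0,0,0,0,0,0,0,0,0,0,0,0,0,0,0,0,0,0,0,0,0,0,0,0,0,0,-0.03,0,0,0,0,0,-0.07,0,0,0,0,0,-0.12,0,0,0,0,0,-0.125,0,0,0],
  "fingers": -1
}}

```text
t: 7.35
tool_pos: [532.4, 80.8, 233.2]
orientation: [0.639, 0.77, 0.002, 0.003]
force: [0.4, 0.4, -0.2]
finger_gap: 85.2
finger_force: 0.0
```

```bash
sed -i 's/k=np.hypot(vx,vy)>55/r_=np.hypot(vx,vy);k=(r_>40)\&(r_<106)/' h.py
python3 - <<'E'
from h import *
im=ctrl.snapshot("scene")
print(needle(im,save="pics/d3.png",slide=35))
t=ctrl.snapshot("top");print(needle(t,"top",save="pics/d3t.png",slide=35))
def red(im,x0,y0,x1,y1):
    c=im[y0:y1,x0:x1];m=mask(c,(0,180,90),(5,255,255))|mask(c,(175,180,90),(180,255,255))
    k=max(cv2.findContours(m,0,2)[0],key=cv2.contourArea);r=cv2.minAreaRect(k);M=cv2.moments(k)
    return np.array(r[0])+[x0,y0],cv2.boxPoints(r)+[x0,y0],r[1]
a=red(im,270,225,330,280);b=red(t,355,140,400,185)
print(a,b);print(S(tri(a[0],b[0])[0]))
s=ctrl.get_state();p=s["tool_pos"];R0=Ro.from_quat(s["orientation"]).as_matrix();print(S(p),s["force"],s["finger_gap"],s["qpos"])
T=W([-1,-170,207]);show(rows(p,R0,[(T,tool(np.pi/6))]))
E
```

```text
(np.float64(9.758179924980967), (np.float64(220.84803256445048), np.float64(254.0189959294437), 160.7169647216797), 333)
None
(array([302.07317352, 251.841465  ]), array([[292.46341705, 254.8292675 ],
       [307.0975647 , 243.12195206],
       [311.68292999, 248.85366249],
       [297.04878235, 260.56097794]]), (7.3401665687561035, 18.74085235595703)) (array([374.40384674, 166.01922989]), array([[365.84615421, 164.2307682 ],
       [381.61538696, 161.07692146],
       [382.96154022, 167.80769157],
       [367.19230652, 170.96153831]]), (6.864064693450928, 16.081523895263672))
[  -2.07791594 -130.87041623  148.8967755 ]
[-68.75027372  74.07069826 229.97541691] [-0.08771009 -0.25704097 -0.5638662 ] 85.40296509350131 [-6.01774137e-02 -2.01691503e-02  1.84878275e+00  9.07847768e-06
  1.31222265e+00 -2.45505832e-01]
-0.3254,0.0903,0.0308,0.0002,0.1667,0.0001
```

Request:
{"method": "jog_arm", "body": {
  "commands": [-0.08,0.02,0,0,0.03,0,-0.16,0.045,0.005,0,0.07,0,-0.24,0.07,0.02,0,0.11,0,-0.3254,0.0903,0.03,0,0.15,0,-0.3254,0.0903,0.0308,0,0.1667,0,-0.3254,0.0903,0.0308,0,0.1667,0,-0.3254,0.0903,0.0308,0,0.1667,0,-0.3254,0.0903,0.0308,0,0.1667,0]
}}

```text
t: 8.45
tool_pos: [642.0, -145.0, 207.5]
orientation: [0.616, 0.744, 0.165, -0.199]
force: [-0.3, 0.3, -0.1]
finger_gap: 85.2
finger_force: 0.0
```

Run:
```python
from h import *
im=ctrl.snapshot("scene");cv2.imwrite("pics/s2.png",im[140:300,230:420,::-1].repeat(4,0).repeat(4,1)[:600,:800])
print(needle(im,slide=35))
s=ctrl.get_state();p=s["tool_pos"];R0=Ro.from_quat(s["orientation"]).as_matrix();print(S(p),s["force"],s["qpos"],np.degrees(Ro.from_matrix(tool(np.pi/6).T@R0).as_rotvec()))
```

```text
(np.float64(9.723333080286825), (np.float64(220.914749661705), np.float64(254.04330175913395), 162.5719757080078), 271)
[  -0.90381152 -168.6168343   207.60929917] [-0.07083223 -0.85038003 -0.9126841 ] [-0.54272532  0.44889242  1.40762085  0.38279828  1.6454283  -0.77156074] [ 0.00924618 -0.05722181 -0.11214498]
```

View pics/s2.png

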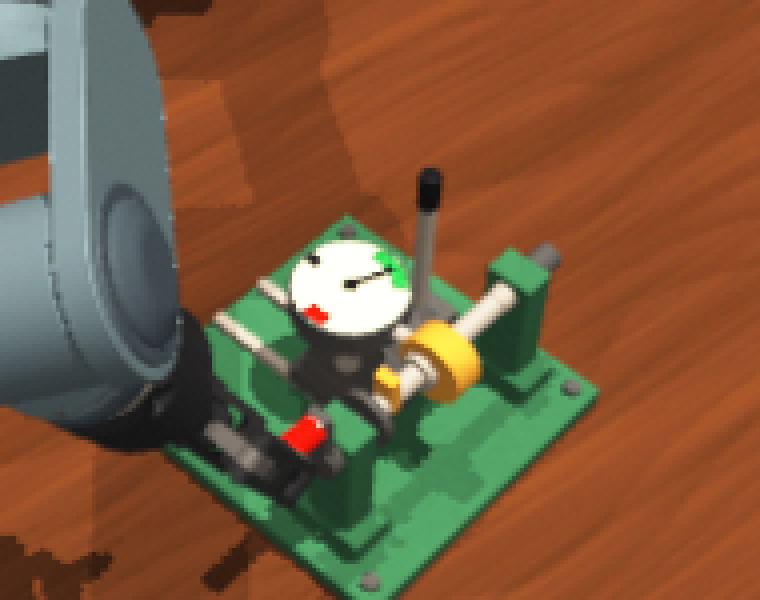

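The dial and needle stay visible from here (hub at crop (350,283)). The knob at (305,435) lies ahead between the fingers. Advancing along the tool axis.

Request:
{"method": "jog_arm", "body": {
  "commands": [0,0,0.03,0,0,0,0,0,0.06,0,0,0,0,0,0.09,0,0,0,0,0,0.11,0,0,0,0,0,0.12,0,0,0,0,0,0.12,0,0,0,0,0,0.12,0,0,0,0,0,0.12,0,0,0]
}}

```text
t: 9.5
tool_pos: [634.3, -102.9, 129.6]
orientation: [0.617, 0.743, 0.166, -0.198]
force: [-0.0, -1.4, -0.3]
finger_gap: 85.4
finger_force: 0.0
```

Request:
{"method": "jog_arm", "body": {
  "commands": [0,0,0,0,0,0,0,0,0,0,0,0,0,0,0,0,0,0,0,0,0,0,0,0,0,0,0,0,0,0,0,0,0,0,0,0,0,0,0,0,0,0,0,0,0,0,0,0],
  "fingers": 1,
  "squeeze": 30
}}

```text
t: 10.5
tool_pos: [633.7, -102.5, 128.8]
orientation: [0.617, 0.743, 0.165, -0.199]
force: [-1.9, -2.2, 0.4]
finger_gap: 17.3
finger_force: 30.0
```

Run:
```python
from h import *
im=ctrl.snapshot("scene");cv2.imwrite("pics/s3.png",im[140:300,230:420,::-1].repeat(4,0).repeat(4,1)[:600,:800])
print(needle(im,slide=35))
s=ctrl.get_state();p=s["tool_pos"];print(S(p),RS.T@s["force"],s["finger_gap"],s["finger_force"])
```

```text
(np.float64(9.72183061530679), (np.float64(220.94572591587516), np.float64(254.044776119403), 162.57650756835938), 274)
[  -1.26073591 -125.05029488  128.78775188] [-2.73671825 -1.95000517  0.78438775] 16.627022389163173 30.04145085811615
```

View pics/s3.png

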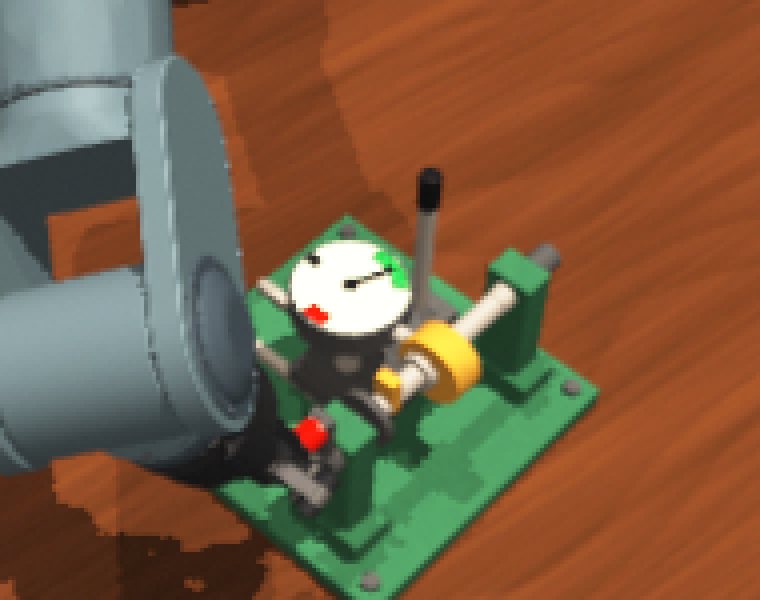

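```bash
cat >> h.py <<'E'
def circ(a0,a1,n=8,r=35.,hold=0,th=np.pi/6):
    out=[]
    for i in range(8):
        a=a0+(a1-a0)*min(i+1,n)/n
        dx=r*(np.sin(a)-np.sin(a0));dz=r*(np.cos(a)-np.cos(a0))
        out.append([round(float(v),4) for v in (np.sin(th)*dz/750,dx/750,-np.cos(th)*dz/750)]+[0,0,0])
    return out
def status():
    im=ctrl.snapshot("scene");s=ctrl.get_state();k=needle(im,slide=35)
    p=S(s["tool_pos"]);kn=p+[0,-9.5,16.5]
    f=RS.T@s["force"];print("t",s["t"],"needle",k and (round(float(k[0]),2),k[2]),"tcp",np.round(p,2),"F",np.round(f,1),"gap",round(s["finger_gap"],1))
    return p,f
E
python3 -c "
from h import *
show(circ(-.05,1.0))"
```

```text
-0,0.0061,0.0001,0,0,0,-0.0005,0.0122,0.0009,0,0,0,-0.0013,0.0181,0.0023,0,0,0,-0.0026,0.0237,0.0044,0,0,0,-0.0041,0.0289,0.0072,0,0,0,-0.006,0.0337,0.0105,0,0,0,-0.0082,0.038,0.0143,0,0,0,-0.0107,0.0416,0.0185,0,0,0
```

Request:
{"method": "jog_arm", "body": {
  "commands": [0,0.006,0,0,0,0,-0.0005,0.012,0.001,0,0,0,-0.0013,0.018,0.0023,0,0,0,-0.0026,0.0237,0.0044,0,0,0,-0.0041,0.0289,0.0072,0,0,0,-0.006,0.0337,0.0105,0,0,0,-0.0082,0.038,0.0143,0,0,0,-0.0107,0.0416,0.0185,0,0,0]
}}

```text
t: 11.55
tool_pos: [664.3, -96.9, 112.3]
orientation: [0.617, 0.743, 0.165, -0.2]
force: [-6.1, -4.8, 1.6]
finger_gap: 17.1
finger_force: 30.2
```

```bash
python3 -c "
from h import *
status();print(ctrl.get_state()['qpos'])
show(circ(1.0,2.0))"
```

```text
t 11.6 needle (11.54, 501) tcp [  29.9  -125.25  111.69] F [-4.4 -3.8 -0.7] gap 17.3
[-0.46807838  0.56340552  1.43586788  0.40867503  1.48799452 -0.75941231]
-0.0025,0.0028,0.0044,0,0,0,-0.0052,0.005,0.0091,0,0,0,-0.0081,0.0065,0.014,0,0,0,-0.011,0.0073,0.019,0,0,0,-0.0139,0.0073,0.024,0,0,0,-0.0168,0.0067,0.029,0,0,0,-0.0196,0.0053,0.0339,0,0,0,-0.0223,0.0032,0.0387,0,0,0
```

Request:
{"method": "jog_arm", "body": {
  "commands": [-0.0025,0.0028,0.0044,0,0,0,-0.0052,0.005,0.009,0,0,0,-0.0081,0.0065,0.014,0,0,0,-0.011,0.0073,0.019,0,0,0,-0.0139,0.0073,0.024,0,0,0,-0.0168,0.0067,0.029,0,0,0,-0.0196,0.0053,0.034,0,0,0,-0.0223,0.0032,0.0387,0,0,0]
}}

```text
t: 12.6
tool_pos: [667.4, -96.4, 80.6]
orientation: [0.617, 0.743, 0.166, -0.199]
force: [-4.4, -3.5, 6.8]
finger_gap: 16.8
finger_force: 30.6
```

```bash
python3 -c "
from h import *
status()
show(circ(2.0,3.0))"
```

```text
t 12.65 needle (15.78, 241) tcp [  32.54 -125.29   79.86] F [-5.8 -3.8  3.9] gap 16.9
-0.0026,-0.0028,0.0045,0,0,0,-0.0049,-0.0061,0.0086,0,0,0,-0.0071,-0.0101,0.0123,0,0,0,-0.009,-0.0145,0.0156,0,0,0,-0.0106,-0.0194,0.0183,0,0,0,-0.0119,-0.0246,0.0205,0,0,0,-0.0128,-0.0301,0.0222,0,0,0,-0.0134,-0.0358,0.0232,0,0,0
```

Request:
{"method": "jog_arm", "body": {
  "commands": [-0.0026,-0.003,0.0045,0,0,0,-0.0049,-0.0065,0.0086,0,0,0,-0.0071,-0.0107,0.0123,0,0,0,-0.009,-0.0153,0.0156,0,0,0,-0.0106,-0.0204,0.0183,0,0,0,-0.0119,-0.0256,0.0205,0,0,0,-0.0128,-0.0311,0.0222,0,0,0,-0.0134,-0.0368,0.0232,0,0,0]
}}

```text
t: 13.65
tool_pos: [640.6, -101.2, 59.4]
orientation: [0.617, 0.743, 0.166, -0.198]
force: [4.3, -0.8, 2.4]
finger_gap: 17.1
finger_force: 30.3
```

```bash
python3 -c "
from h import *
status()
show(circ(3.0,4.0))"
```

```text
t 13.7 needle (19.4, 319) tcp [   4.85 -125.09   59.05] F [ 1.8 -1.6  2.2] gap 16.9
-0.0002,-0.0058,0.0004,0,0,0,-0.0001,-0.0116,0.0002,0,0,0,0.0004,-0.0174,-0.0007,0,0,0,0.0012,-0.023,-0.0022,0,0,0,0.0024,-0.0283,-0.0042,0,0,0,0.004,-0.0333,-0.0068,0,0,0,0.0058,-0.0378,-0.01,0,0,0,0.0078,-0.0419,-0.0136,0,0,0
```

Request:
{"method": "jog_arm", "body": {
  "commands": [-0.0002,-0.0058,0.0004,0,0,0,-0.0001,-0.0116,0.0002,0,0,0,0.0004,-0.0174,-0.0007,0,0,0,0.0012,-0.023,-0.0022,0,0,0,0.0024,-0.0283,-0.0042,0,0,0,0.004,-0.0333,-0.0068,0,0,0,0.0058,-0.0378,-0.01,0,0,0,0.0078,-0.0419,-0.0136,0,0,0]
}}

```text
t: 14.7
tool_pos: [608.5, -106.9, 69.9]
orientation: [0.617, 0.743, 0.165, -0.199]
force: [5.6, -1.0, -3.5]
finger_gap: 17.0
finger_force: 30.1
```

```bash
python3 -c "
from h import *
status()
show(circ(4.0,5.0))"
```

```text
t 14.75 needle (17.99, 402) tcp [ -27.25 -124.82   70.28] F [ 2.  -1.6 -0.7] gap 17.1
0.0023,-0.0035,-0.004,0,0,0,0.0048,-0.0064,-0.0084,0,0,0,0.0075,-0.0087,-0.013,0,0,0,0.0103,-0.0103,-0.0179,0,0,0,0.0132,-0.0112,-0.0229,0,0,0,0.0161,-0.0113,-0.0279,0,0,0,0.019,-0.0107,-0.033,0,0,0,0.0219,-0.0094,-0.0379,0,0,0
```

Request:
{"method": "jog_arm", "body": {
  "commands": [0.0023,-0.0035,-0.004,0,0,0,0.0048,-0.0064,-0.0084,0,0,0,0.0075,-0.0087,-0.013,0,0,0,0.0103,-0.0103,-0.018,0,0,0,0.0132,-0.0112,-0.023,0,0,0,0.0161,-0.0113,-0.028,0,0,0,0.019,-0.0107,-0.033,0,0,0,0.0219,-0.0094,-0.0379,0,0,0]
}}

```text
t: 15.75
tool_pos: [601.3, -108.2, 103.9]
orientation: [0.617, 0.743, 0.165, -0.2]
force: [-1.9, -2.9, -4.4]
finger_gap: 17.2
finger_force: 29.8
```

```bash
python3 -c "
from h import *
status()
show(circ(5.0,6.0))"
```

```text
t 15.8 needle (13.12, 356) tcp [ -33.72 -124.82  104.67] F [-4.1 -1.1 -0.4] gap 17.2
0.0027,0.002,-0.0047,0,0,0,0.0053,0.0047,-0.0092,0,0,0,0.0077,0.008,-0.0134,0,0,0,0.0099,0.0118,-0.0172,0,0,0,0.0118,0.0162,-0.0205,0,0,0,0.0135,0.021,-0.0233,0,0,0,0.0148,0.0262,-0.0256,0,0,0,0.0158,0.0317,-0.0273,0,0,0
```

Request:
{"method": "jog_arm", "body": {
  "commands": [0.0027,0.002,-0.0047,0,0,0,0.0053,0.0047,-0.0092,0,0,0,0.0077,0.008,-0.0134,0,0,0,0.0099,0.0118,-0.0172,0,0,0,0.0118,0.0162,-0.0205,0,0,0,0.0135,0.021,-0.0233,0,0,0,0.0148,0.0262,-0.0256,0,0,0,0.0158,0.0317,-0.0273,0,0,0]
}}

```text
t: 16.8
tool_pos: [625.7, -103.9, 127.8]
orientation: [0.617, 0.743, 0.165, -0.199]
force: [-3.1, -1.6, 0.2]
finger_gap: 16.9
finger_force: 30.0
```

```bash
python3 -c "
from h import *
from scipy.optimize import least_squares as L
p,f=status()
d=np.array([[-1.26,128.8,9.72],[29.9,111.7,11.54],[32.54,79.86,15.78],[4.85,59.05,19.4],[-27.25,70.28,17.99],[-33.72,104.67,13.12]])
d=np.vstack([d,[p[0],p[2],float(needle(ctrl.snapshot('scene'),slide=35)[0])]])
c=L(lambda c:np.hypot(d[:,0]-c[0],d[:,1]-c[1])-c[2],[0,94,35]);print(c.x,c.fun)
th=np.unwrap(np.arctan2(d[:,0]-c.x[0],d[:,1]-c.x[1]));print(th)
n=L(lambda q:q[0]+q[2]*np.cos(th-q[1])-d[:,2],[14.5,3.4,5]);print(n.x,n.fun)
n=L(lambda q:q[0]+5*np.cos(th-q[1])-d[:,2],[14.5,3.4]);print(n.x,n.fun)
show(circ(6.0,7.4))"
```

```text
t 16.85 needle (9.85, 332) tcp [  -8.73 -125.04  128.04] F [-1.8  0.1 -0.6] gap 17.0
[-0.31885734 93.60036237 35.3224638 ] [-0.11024662 -0.0978102   0.2935728  -0.38760119  0.30232737 -0.13477834
  0.13453618]
[-0.02673091  1.03114795  1.96686185  2.99309044  3.99872171  5.03241199
  6.0436383 ]
[14.44553193  3.22746167  4.91820465] [-0.16152732  0.02584059  0.16679314 -0.17072441 -0.01795334  0.18440935
 -0.02683801]
[14.45438795  3.22836209] [-0.23344078 -0.01684442  0.196329   -0.08335677  0.05268934  0.17866692
 -0.09404328]
0.0008,0.008,-0.0014,0,0,0,0.0009,0.0162,-0.0015,0,0,0,0.0003,0.0242,-0.0004,0,0,0,-0.0011,0.0319,0.0019,0,0,0,-0.003,0.0391,0.0053,0,0,0,-0.0056,0.0454,0.0097,0,0,0,-0.0087,0.0508,0.015,0,0,0,-0.0122,0.055,0.0211,0,0,0
```

```bash
python3 -c "
from h import *
show(circ(6.04,7.2));show(circ(7.2,8.4));show(circ(8.4,9.51,n=7))"
```

```text
0.0006,0.0067,-0.001,0,0,0,0.0007,0.0134,-0.0011,0,0,0,0.0003,0.0201,-0.0004,0,0,0,-0.0006,0.0267,0.0011,0,0,0,-0.002,0.0329,0.0034,0,0,0,-0.0037,0.0386,0.0065,0,0,0,-0.0059,0.0438,0.0103,0,0,0,-0.0085,0.0483,0.0146,0,0,0
-0.0029,0.0038,0.0051,0,0,0,-0.0061,0.0067,0.0106,0,0,0,-0.0095,0.0087,0.0164,0,0,0,-0.0129,0.0096,0.0224,0,0,0,-0.0164,0.0094,0.0285,0,0,0,-0.0199,0.0082,0.0344,0,0,0,-0.0232,0.006,0.0402,0,0,0,-0.0263,0.0028,0.0456,0,0,0
-0.003,-0.0043,0.0052,0,0,0,-0.0056,-0.0095,0.0097,0,0,0,-0.0078,-0.0155,0.0135,0,0,0,-0.0095,-0.0221,0.0164,0,0,0,-0.0106,-0.0292,0.0183,0,0,0,-0.0112,-0.0365,0.0193,0,0,0,-0.0111,-0.0439,0.0193,0,0,0,-0.0111,-0.0439,0.0193,0,0,0
```

Request:
{"method": "jog_arm", "body": {
  "commands": [0.0006,0.0067,-0.001,0,0,0,0.0007,0.0134,-0.0011,0,0,0,0.0003,0.02,-0.0004,0,0,0,-0.0006,0.0267,0.0011,0,0,0,-0.002,0.0329,0.0034,0,0,0,-0.0037,0.0386,0.0065,0,0,0,-0.0059,0.0438,0.0103,0,0,0,-0.0085,0.0483,0.0146,0,0,0]
}}

```text
t: 17.9
tool_pos: [661.5, -97.4, 114.8]
orientation: [0.617, 0.743, 0.166, -0.199]
force: [-1.1, -3.7, 3.6]
finger_gap: 17.1
finger_force: 30.3
```

```bash
python3 -c "
from h import *
status()"
```

```text
t 17.95 needle (11.33, 296) tcp [  27.12 -125.24  114.17] F [ 0.2 -4.2  2.1] gap 17.2
```

Request:
{"method": "jog_arm", "body": {
  "commands": [-0.0029,0.0038,0.0051,0,0,0,-0.0061,0.0067,0.0106,0,0,0,-0.0095,0.0087,0.0164,0,0,0,-0.0129,0.0096,0.0224,0,0,0,-0.0164,0.0094,0.0285,0,0,0,-0.0199,0.0082,0.0344,0,0,0,-0.0232,0.006,0.04,0,0,0,-0.0263,0.0028,0.0456,0,0,0]
}}

```text
t: 18.95
tool_pos: [663.5, -97.1, 75.4]
orientation: [0.617, 0.743, 0.166, -0.198]
force: [1.1, -5.2, 4.8]
finger_gap: 17.0
finger_force: 30.6
```

```bash
python3 -c "
from h import *
p,f=status();print(np.arctan2(p[0]+.32,p[2]-93.6)+2*np.pi)"
```

```text
t 19.0 needle (16.62, 103) tcp [  28.37 -125.2    74.54] F [-0.7 -5.8  2. ] gap 16.9
8.440381952615844
```

Request:
{"method": "jog_arm", "body": {
  "commands": [-0.003,-0.0043,0.0052,0,0,0,-0.0056,-0.0095,0.0097,0,0,0,-0.0078,-0.0155,0.0135,0,0,0,-0.0095,-0.0221,0.0164,0,0,0,-0.0106,-0.0292,0.0183,0,0,0,-0.0112,-0.0365,0.0193,0,0,0,-0.0111,-0.0425,0.0193,0,0,0,-0.0111,-0.0425,0.0193,0,0,0]
}}

```text
t: 20.0
tool_pos: [631.9, -102.7, 58.4]
orientation: [0.617, 0.743, 0.166, -0.199]
force: [1.8, -3.6, 3.2]
finger_gap: 17.2
finger_force: 30.5
```

```bash
python3 -c "
from h import *
p,f=status();print(np.arctan2(p[0]+.32,p[2]-93.6)+4*np.pi)"
```

```text
t 20.05 needle (19.47, 305) tcp [  -3.13 -124.98   58.36] F [ 0.5 -4.6  2.6] gap 17.0
9.504352511779235
```

Request:
{"method": "jog_arm", "body": {
  "commands": [0,0,0,0,0,0,0,0,0,0,0,0,0,0,0,0,0,0,0,0,0,0,0,0,0,0,0,0,0,0,0,0,-0.03,0,0,0,0,0,-0.08,0,0,0,0,0,-0.14,0,0,0],
  "fingers": -1
}}

```text
t: 21.05
tool_pos: [641.3, -155.3, 151.5]
orientation: [0.617, 0.743, 0.165, -0.199]
force: [0.9, -0.0, 0.7]
finger_gap: 85.4
finger_force: 0.0
```

Request:
{"method": "jog_arm", "body": {
  "commands": [0,0,-0.04,0,0,0,0,0,-0.07,0,0,0,0,0,-0.1,0,0,0,0,0,-0.1,0,0,0,0,0,-0.1,0,0,0,0,0,-0.1,0,0,0,0,0,-0.1,0,0,0,0,0,-0.1,0,0,0]
}}

```text
t: 22.05
tool_pos: [648.0, -190.9, 214.1]
orientation: [0.617, 0.743, 0.165, -0.2]
force: [-0.7, -0.3, -0.2]
finger_gap: 85.2
finger_force: 0.0
```

```bash
python3 -c "
from h import *
status();im=ctrl.snapshot('scene');cv2.imwrite('pics/s4.png',im[140:300,230:420,::-1].repeat(4,0).repeat(4,1)[:600,:800])"
```

```text
t 22.1 needle (19.47, 307) tcp [  -3.46 -214.73  214.23] F [ 0.1 -0.3 -0.7] gap 85.3
```

View pics/s4.png

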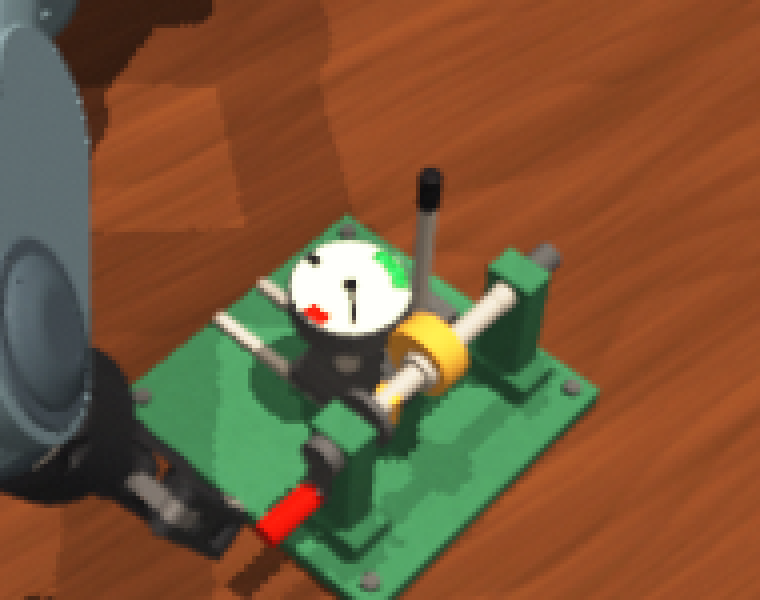

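The knob hangs free at the bottom (crop (290,515)) and the gripper is clear of it. The needle, with its tip at (353,320), holds at 19.5 mm, the top of its swing and short of red. Handing in.

```bash
python3 -c "
from station import ctrl
print(ctrl.sign_off())"
```

```text
the job is handed in; nothing more can be done
None
```

Job handed in at about 22 s, with no verdict returned: the gauge was set in the green at about 9.7 mm and the crank turned about 1.5 turns. The high spot is left under the plunger (needle about 19.5 mm, clear of red), and everything is released.

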